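Load and lock the sample shaker

ROBOT

A 7-joint arm with a two-finger parallel gripper is mounted at the origin on the work surface. World frame = base frame: x ahead of the robot, y to its left, z up, the work surface at z = 0. Lengths are in m, angles in rad, forces in N, time in s.
With the tool pointing down it reaches from about 0.425 to 0.925 m from the base axis. Payload 6.8 kg.
Tool frame: the origin (TCP) lies on the mounting face of the last link; the fingertips stand 173 mm ahead of it and the grasp point (between the pads) lies 155 mm ahead of it; z points along the fingers, y is the line along which they close (so a half turn about z gives the same grasp; the last joint's range is limited). The gripper opens to 85 mm and grips with 20 to 120 N. Pads are 22 mm wide; open, the fingers measure 114 mm over their backs; the gripper's body (76 mm by 85 mm) begins 54 mm behind the grasp point. The pads swing forward as they close: fully open they stand 13 mm farther back than shut.
Start: joints at [1.022, 0.477, 0.022, 1.555, -0.011, 1.109, -0.083], TCP at [0.288, -0.61, 0.405] pointing down, gripper open.
Joint ranges: [-2.96, 2.96], [-0.34, 2.1], [-1.41, 1.46], [0.24, 2.44], [-1.37, 4.51], [0.17, 1.92], [-2.96, 2.96]. Speed limits (rad/s): [2.39, 2.39, 3.14, 3.14, 3.14, 3.14, 3.14].

INTERFACE

Orientations are given as a rotation vector (axis times angle).
In Python, from bench import r gives the robot as it stands.
- The arm moves only by the tool carry_out, never from a script. Its argument "moves" is a list of rows, each a list of 5 numbers: the shift along the tool's x, y, z in m, then the turn about the tool's z in rad, then the finger opening in m, from 0 to 0.0854. In form: [[dx, dy, dz, roll, claw], ...]. A call has exactly 8 rows; each row is the pose to reach, as a shift and turn from the pose commanded when the call began, along the tool's axes at that moment; what a row does not reach only later rows make up. A row lasts 1/10 s, in which the tool goes at most 50 mm and 8.59 degrees, less where a joint would pass 70% of its speed; a pose out of reach is approached as far as the arm can. A call with a gripper value outside its range is refused whole. The fingers move at their own pace and stop on an object; "force" is the grip in N (left out, the last holds). Time passes only in rows, so rows that repeat a pose let the fingers close, or fill a call up. It gives the time, the measured TCP pose, the force, the opening and the grip force at its end, in the units of the state.
- r.get_obs(): the state, without advancing time (a new reading comes with each control period).
- r.grab_frame(name): name is "scene" or "top"; returns the picture (420x560x3 uint8, red, green, blue); there is no depth.
- r.calibration(name): a dict with "fx", "fy", "cx", "cy" (pixels), "k1" (the pictures are not rectified: a ray, as slopes to the right and down, at radius r is drawn at 1 + k1 r^2 times it, then the intrinsics apply), "rvec" (rotation vector, rad) and "tvec" (3), from world to camera coordinates, as OpenCV has them. Camera axes: x right, y down, z forward; pixel columns grow to the right and rows downward; lengths in m; the calibration is good to about 2 mm. A picture is of the moment at which its call begins. calibration takes no time and is no camera call.
- r.hand_in(): hands the job in; it is judged then, once.
The state is a dict: "clock": time; "joints": joint angles; "qvel": joint speeds; "tau": joint torques, N m; "tcp_pos": TCP position; "orientation": TCP orientation; "contact_force": force on the tool from outside, world axes, zero at the start; "moment": the same for the moment, N m; "grip_width": finger opening in m; "gripper_force": force on a finger pad.
Only numpy, scipy, OpenCV 4.12 (cv2) and the standard library are available. Lean on these libraries where they do the work, as an engineer would, in place of code of your own. Each camera call takes 0.05 s, during which the arm holds its last target. There are 200 camera calls.

TASK

Take the loose keeper bar off the shaker's deck and lay it aside on the bench; then stand every flanged ceramic sample barrel on the deck and slide it fully home into a slot of the keeper plate (one per slot, any slots), so that its flange sits behind (underneath) the plate. When all are in, lay the bar back on the deck in front of them, grip block up, and push it flush against the two rear stops and the end stop; only then throw the run lever fully over. Do not knock over the other things on the bench or shove them away.

Things in the scene. Friction and masses are not known exactly. Their poses are not given: they have to be found in the camera images.
- shaker: white orbital shaker fixed to the bench; its place and yaw vary. Origin: bench height, mid width, on the stop line; x points away from the front, into the slots; y to the left. In this frame, mm: black rubber deck z=60, x -85 to 115, y -150 to 150; aluminium keeper plate above it, underside z=116, top z=124, carried by cheeks and a back wall, open only to the front. Blue control box on the left, y 150 to 230, top z=60.
- slot1 (a point): point on the deck where the underside centre of a barrel stands when fully home in slot 1 of 4 from the right (46 mm behind the stop line, shaker y = -93); axes as the shaker. The slot is 28 wide, runs along x and opens to the front between pointed tines (tips 5 mm behind the stop line, full width from 22 mm). Flange clears the plate by 4 mm in height.
- slot2 (a point): point on the deck where the underside centre of a barrel stands when fully home in slot 2 of 4 from the right (46 mm behind the stop line, shaker y = -31); axes as the shaker. The slot is 28 wide, runs along x and opens to the front between pointed tines (tips 5 mm behind the stop line, full width from 22 mm). Flange clears the plate by 4 mm in height.
- slot3 (a point): point on the deck where the underside centre of a barrel stands when fully home in slot 3 of 4 from the right (46 mm behind the stop line, shaker y = 31); axes as the shaker. The slot is 28 wide, runs along x and opens to the front between pointed tines (tips 5 mm behind the stop line, full width from 22 mm). Flange clears the plate by 4 mm in height.
- slot4 (a point): point on the deck where the underside centre of a barrel stands when fully home in slot 4 of 4 from the right (46 mm behind the stop line, shaker y = 93); axes as the shaker. The slot is 28 wide, runs along x and opens to the front between pointed tines (tips 5 mm behind the stop line, full width from 22 mm). Flange clears the plate by 4 mm in height.
- bar_home (a point): point on the deck where the bar's origin lies when the bar is registered (shaker x=-20, y=0, z=60), the bar along shaker y. The bar's rear edge then touches two steel rear stops (14 wide, 22 tall, at shaker y=-62 and 62, front faces on the stop line x=0) and its left end the end stop.
- end_stop (a point): middle of the right-hand face of the steel end stop on the deck (shaker x -45 to -5, y=115, 22 tall), which the left end of the bar must touch
- barrel1: one of 2 to 4 identical white ceramic sample barrels, 0.12-0.24 kg, standing upright on the bench, told by the collar: body 36 dia to height 46, flange 50 dia from 46 to 52, neck 22 dia to 106, lip 28 dia to the top at 112. Origin: centre of its underside, z along its axis. Grip it by the neck; only pushed at the neck, it tips and jams.
- barrel2: one of 2 to 4 identical white ceramic sample barrels, 0.12-0.24 kg, standing upright on the bench, told by the collar: body 36 dia to height 46, flange 50 dia from 46 to 52, neck 22 dia to 106, lip 28 dia to the top at 112. Origin: centre of its underside, z along its axis. Grip it by the neck; only pushed at the neck, it tips and jams.
- barrel3: one of 2 to 4 identical white ceramic sample barrels, 0.12-0.24 kg, standing upright on the bench, told by the collar: body 36 dia to height 46, flange 50 dia from 46 to 52, neck 22 dia to 106, lip 28 dia to the top at 112. Origin: centre of its underside, z along its axis. Grip it by the neck; only pushed at the neck, it tips and jams.
- barrel4: one of 2 to 4 identical white ceramic sample barrels, 0.12-0.24 kg, standing upright on the bench, told by the collar: body 36 dia to height 46, flange 50 dia from 46 to 52, neck 22 dia to 106, lip 28 dia to the top at 112. Origin: centre of its underside, z along its axis. Grip it by the neck; only pushed at the neck, it tips and jams.
- bar: white plastic keeper bar, 0.17-0.35 kg: 40 wide (x) x 230 long (y) x 20 thick, with a grip block in the middle of its top, 16 (x) x 50 (y), standing from height 20 to 50. Origin: centre of its underside. Symmetrical: either end may go to the end stop. Starts lying flat and loose, a little askew, on the deck in front of the slots, which it blocks.
- run_lever (a joint): run lever on the shaker's control box, a toggle 60 long, hinged across the shaker's x at shaker (10, 190); 0 = leaning to the front (off), 1.0 rad = thrown fully away from the front (run); stays where it is left
- run_lever_tip (a point): tip of the run lever
- beaker: a bystander: open glass beaker, 68 dia x 90 tall; origin: centre of its underside. Leave it be
- crucible: a bystander: white ceramic open cup, 60 dia x 65 tall; origin: centre of its underside. Leave it be
- reagent: a bystander: amber glass jar with black cap, 64 dia x 120 tall; origin: centre of its underside. Leave it be
- washbottle: a bystander: white plastic bottle with red cap, 60 dia x 160 tall; origin: centre of its underside. Leave it be
- spatula: a bystander: steel spatula, 190 long, lying flat; origin: centre of its underside as built; x along its length. Leave it be
- mortar: a bystander: white ceramic bowl, 100 dia x 50 tall; origin: centre of its underside. Leave it be
Mind the look-alikes: they are no part of the job. Leave any pink look-alike of the bar alone. What is shaped like the barrel1 but pink is not meant.

How it is judged:
On the way, in this order (a step that is already met when the one before it is completed fails the run):
1. the keeper bar is off the deck, lying on the bench (height (world z) of bar below 0.012 m and angle between bar's own z axis and vertical below 0.1 rad), for 0.2 s.
2. all barrels stand on the deck fully home in slots, flange under the plate (x of barrel1 in the frame of shaker between 0.038 and 0.055 m and y of barrel1 in the frame of shaker between -0.115 and 0.115 m and z of barrel1 in the frame of shaker between 0.055 and 0.0645 m and angle between each of barrel1, barrel2, barrel3, barrel4's own z axis and vertical below 0.1 rad and x of barrel2 in the frame of shaker between 0.038 and 0.055 m and y of barrel2 in the frame of shaker between -0.115 and 0.115 m and z of barrel2 in the frame of shaker between 0.055 and 0.0645 m and x of barrel3 in the frame of shaker between 0.038 and 0.055 m and y of barrel3 in the frame of shaker between -0.115 and 0.115 m and z of barrel3 in the frame of shaker between 0.055 and 0.0645 m and x of barrel4 in the frame of shaker between 0.038 and 0.055 m and y of barrel4 in the frame of shaker between -0.115 and 0.115 m and z of barrel4 in the frame of shaker between 0.055 and 0.0645 m), for 0.2 s.
3. the keeper bar lies on the deck flush against both rear stops and the end stop (all of step 2 and x of bar in the frame of shaker between -0.0235 and -0.017 m and y of bar in the frame of shaker between -0.0035 and 0.004 m and z of bar in the frame of shaker between 0.055 and 0.0635 m and angle between the y axis of bar and the y axis of shaker, either way round below 0.025 rad and angle between bar's own z axis and vertical below 0.05 rad), for 0.2 s.
4. the run lever is thrown fully over (value of joint run_lever above 0.85 rad), for 0.2 s.
At the end, for the whole second after the job is handed in: Every barrel stands on the deck upright (0.1 rad), flange under the plate, within 8 mm of its slot's end; the bar lies flat on the deck within 3.5 mm of both rear stops and the end stop, parallel within 0.025 rad; the lever is past 0.85 rad; all at rest (all of step 3 and value of joint run_lever above 0.85 rad and linear speed of each of barrel1, barrel2, barrel3, barrel4, bar below 0.02 m/s); the robot touches nothing.
It fails at once if a standing bystander is knocked over (angle between any of beaker, crucible, reagent, washbottle, mortar's own z axis and vertical above 0.6 rad).
It fails at once if a bystander is shifted by more than 80 mm (distance of any of beaker, crucible, reagent, washbottle, spatula, mortar from where it was at the start of the episode above 0.08 m).
Of barrel1, barrel2, barrel3, barrel4 only 2 to 4 are there at a start; the rules pass over those that are not, and their reading is None.
At some moment in a run one of bar may be knocked a few centimetres aside while the robot is not near it.
Once in a run the grip may slacken for a moment while it holds something.
It also fails if it takes over 210 s, if anything falls off the work surface, if the arm or the gripper's body presses on something with over 40 N, if the wrist force passes 120 N, or if a joint passes its speed limit or range.

## Working session

There is one attempt and no reset: what is moved stays moved. The work goes in short steps, Python scripts to look and compute and a tool call to move; the robot and the scene stay as the last step left them, time stands still between calls to the robot, and variables do not carry over. Pictures are saved under pics/ and viewed, at most 14 in all, crops included, and the job is handed in when it is done.

Besides the shell and the picture viewer there is one more tool, called after "Request:" in YAML: its name, and indented under it one key for each argument. carry_out: Moves the arm, as the interface text tells. Its arguments: {"type":"object","properties":{"moves":{"type":"array","items":{"type":"array","items":{"type":"number"}}},"force":{"type":"number"}},"required":["moves"]}

```bash
mkdir -p pics; ls; cat > h.py <<'E'
import numpy as np, cv2
from scipy.spatial.transform import Rotation as R
from bench import r
def cal(n):
    c=r.calibration(n); K=np.array([[c['fx'],0,c['cx']],[0,c['fy'],c['cy']],[0,0,1.]])
    return K,np.array([c['k1'],0,0,0,0.]),np.array(c['rvec'],float),np.array(c['tvec'],float)
def undist(n,uv):
    K,d,rv,t=cal(n); s=(np.array(uv,float)-K[:2,2])/[K[0,0],K[1,1]]; p=s.copy()
    for _ in range(30): p=s/(1+d[0]*(p**2).sum(-1,keepdims=True))
    return p
def ray(n,uv):
    K,d,rv,t=cal(n); M=R.from_rotvec(rv).as_matrix(); p=undist(n,np.atleast_2d(uv))
    return -M.T@t, np.c_[p,np.ones(len(p))]@M
def atz(n,uv,z):
    o,D=ray(n,uv); return o+D*((z-o[2])/D[:,2])[:,None]
def proj(n,P):
    K,d,rv,t=cal(n); return cv2.projectPoints(np.atleast_2d(np.array(P,float)),rv,t,K,d)[0][:,0]
def snap(n,f,crop=None,s=1):
    im=r.grab_frame(n)[:,:,::-1].copy()
    cv2.imwrite('pics/raw_'+f,im)
    if crop: x0,y0,x1,y1=crop; im=im[y0:y1,x0:x1]
    cv2.imwrite('pics/'+f,cv2.resize(im,None,fx=s,fy=s,interpolation=cv2.INTER_CUBIC)); return im
E
python3 - <<'E'
from h import *
snap('top','t0.png',None,1.42);snap('scene','s0.png',None,1.42)
print(r.get_obs())
for n in('top','scene'):
    c=r.calibration(n);print(c); print(ray(n,[[280,210]]))
E
```

```text
pics
{'clock': 0.1, 'joints': array([ 1.0218724 ,  0.47774279,  0.02237345,  1.55636669, -0.01152938,
        1.10930089, -0.0830989 ]), 'qvel': array([ 7.11911964e-05, -2.20958488e-03, -1.44225749e-03, -2.15015040e-03,
        9.08108358e-04, -5.48488355e-04,  1.46698015e-03]), 'tau': array([ 4.83248979e-03, -5.97759461e+01,  1.61363829e+00, -2.81952703e+01,
        1.27972296e-02,  5.03780888e-03, -5.02679097e-05]), 'tcp_pos': array([ 0.28790169, -0.61024376,  0.40380032]), 'orientation': array([-3.06401496e+00, -6.86467417e-01,  7.49943719e-04]), 'contact_force': array([0.93508277, 0.42110109, 0.50031946]), 'moment': array([3.16621110e-02, 6.99029635e-06, 2.60114715e-02]), 'gripper_force': 0.0, 'grip_width': 0.08577818707799727}
{'fx': 406.14855566215283, 'fy': 406.14855566215283, 'cx': 279.52177451321086, 'cy': 211.19443863350764, 'k1': 0.02011963631964697, 'rvec': array([ 1.94251951, -2.25270179,  0.2591176 ]), 'tvec': array([0.13250207, 0.52967735, 1.17135197])}
(array([0.26054409, 0.08922297, 1.26267033]), array([[ 0.23193314, -0.03081716, -0.97224861]]))
{'fx': 409.9395337963925, 'fy': 409.9395337963925, 'cx': 279.76949347758693, 'cy': 201.5620160241109, 'k1': 0.00693913919182012, 'rvec': array([ 2.39297489,  1.01924999, -0.31504223]), 'tvec': array([-0.42828176, -0.21076082,  1.3743154 ])}
(array([ 0.97108067, -0.31880196,  1.03535301]), array([[-0.38607004,  0.3561173 , -0.85120761]]))
```

View pics/t0.png

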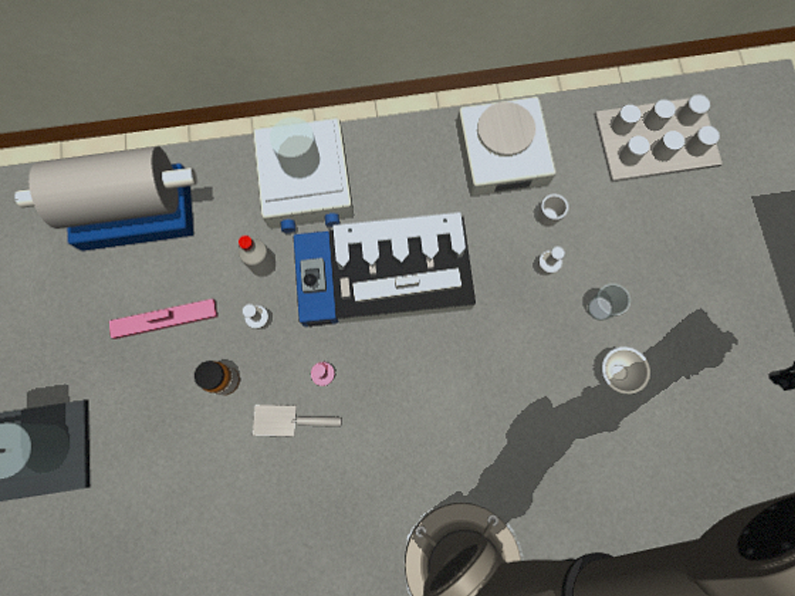

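View pics/s0.png

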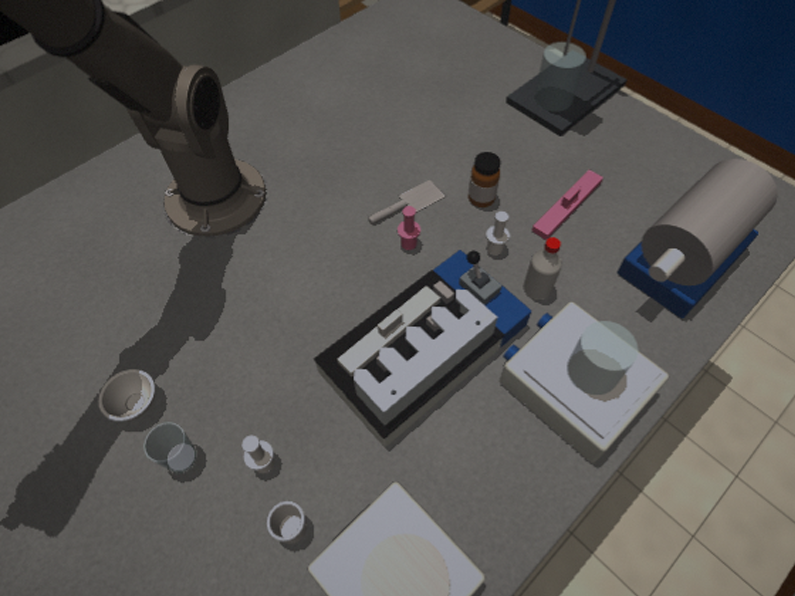

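The top view shows two white barrels at about (180,222) and (388,183) in raw pixels. The bar lies askew on the deck near (287,200). The pink decoys are at left and centre. Next I'll enlarge crops.

```bash
python3 - <<'E'
import cv2
im=cv2.imread('pics/raw_t0.png'); a=im[140:240,165:345]; cv2.imwrite('pics/t0c.png',cv2.resize(a,None,fx=4.4,fy=4.4,interpolation=cv2.INTER_CUBIC))
im=cv2.imread('pics/raw_s0.png'); a=im[140:310,215:390]; cv2.imwrite('pics/s0c.png',cv2.resize(a,None,fx=3.5,fy=3.5,interpolation=cv2.INTER_CUBIC))
E
```

```text
(no output)
```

View pics/t0c.png

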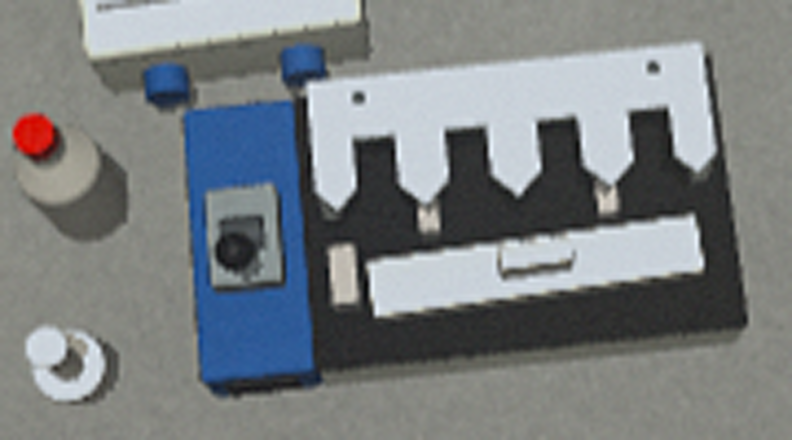

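View pics/s0c.png

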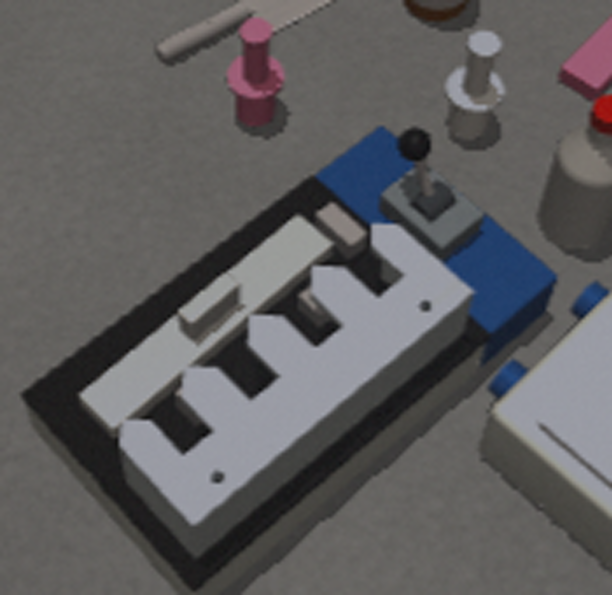

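```bash
cat > fit.py <<'E'
from h import *
from scipy.optimize import least_squares
T=lambda u,v:(165+(u+.5)/4.4-.5,140+(v+.5)/4.4-.5)
S=lambda u,v:(215+(u+.5)/3.5-.5,140+(v+.5)/3.5-.5)
obs=[('top',T(428,208),(5,62,124)),('top',T(518,196),(5,0,124)),('top',T(610,184),(5,-62,124)),
('top',T(318,370),(-85,150,60)),('top',T(746,323),(-85,-150,60)),
('scene',S(187,372),(5,-62,124)),('scene',S(252,320),(5,0,124)),('scene',S(315,270),(5,62,124)),
('scene',S(22,395),(-85,-150,60)),('scene',S(195,590),(115,-150,60)),('scene',S(382,127),(-85,230,60)),('scene',S(318,178),(-85,150,60))]
def W(p,P): return np.array([p[0],p[1],0])+R.from_euler('z',p[2]).apply(np.array(P)/1000)
f=lambda p:np.concatenate([proj(n,W(p,P))[0]-uv for n,uv,P in obs])
s=least_squares(f,[.6,.05,.1],loss='soft_l1')
p=s.x;np.save('sh.npy',p);print(p);print(f(p).reshape(-1,2).round(1).tolist())
q=atz('top',[T(368,262),T(697,215),T(703,268),T(373,317)],.08)
inv=lambda X:R.from_euler('z',-p[2]).apply(X-np.array([p[0],p[1],0]))*1000
print('bar',q.round(4).tolist(),inv(q).round(0).tolist(),q.mean(0),inv(q.mean(0)))
print('barrelA',atz('top',[T(47,347)],.112),atz('top',[T(67,366)],.052),atz('scene',[S(485,43)],.112),atz('scene',[S(476,90)],.052))
print('barrelB',atz('top',[(557.5/1.42-.2,254/1.42-.2)],.112),atz('top',[(550.5/1.42,263/1.42)],.052),atz('scene',[(251/1.42,442/1.42)],.112),atz('scene',[(258/1.42,457/1.42)],.052))
print({k:atz('top',[(u/1.42,v/1.42)],z).round(3).tolist() for k,(u,v,z) in dict(mortar=(626,369,.05),beaker=(600,308,.0),beakertop=(614,298,.09),cruc=(553,209,.065),wash=(245,243,.16),reag=(209,376,.12),spat=(298,421,0),pink=(322,370,.1),pinkbarR=(215,308,.02),pinkbarL=(112,330,.02)).items()})
for k,P in dict(slot1=(46,-93,60),slot2=(46,-31,60),slot3=(46,31,60),slot4=(46,93,60),bh=(-20,0,60),lev=(10,190,60)).items(): print(k,W(p,P).round(4),np.hypot(*W(p,P)[:2]).round(3))
E
python3 fit.py
```

```text
[ 0.60680425  0.03352183 -0.04404537]
[[-0.2, -1.9], [0.4, -1.3], [0.5, -0.7], [-0.5, -1.2], [0.7, -0.6], [-0.3, -1.5], [-0.2, -1.2], [-0.3, -0.9], [-0.0, -0.1], [-0.1, 0.3], [0.6, -0.9], [-1.0, -0.6]]
bar [[0.5901, 0.1415, 0.08], [0.5898, -0.0871, 0.08], [0.552, -0.0847, 0.08], [0.5512, 0.1431, 0.08]] [[-21.0, 107.0, 80.0], [-12.0, -121.0, 80.0], [-50.0, -121.0, 80.0], [-60.0, 107.0, 80.0]] [0.57074053 0.02820794 0.08      ] [-35.79476714  -6.8966637   80.        ]
barrelA [[0.55485583 0.35672386 0.112     ]] [[0.55473944 0.35818792 0.052     ]] [[0.55689919 0.35674403 0.112     ]] [[0.55892699 0.35531046 0.052     ]]
barrelB [[ 0.58023426 -0.29023148  0.112     ]] [[ 0.57826298 -0.29113174  0.052     ]] [[ 0.5848486  -0.29069989  0.112     ]] [[ 0.58908742 -0.29555127  0.052     ]]
{'mortar': [[0.329, -0.399, 0.05]], 'beaker': [[0.473, -0.395, 0.0]], 'beakertop': [[0.474, -0.394, 0.09]], 'cruc': [[0.696, -0.318, 0.065]], 'wash': [[0.682, 0.341, 0.16]], 'reag': [[0.432, 0.444, 0.12]], 'spat': [[0.326, 0.3, 0.0]], 'pink': [[0.413, 0.225, 0.1]], 'pinkbarR': [[0.594, 0.452, 0.02]], 'pinkbarL': [[0.578, 0.677, 0.02]]}
slot1 [ 0.6487 -0.0614  0.06  ] 0.652
slot2 [6.514e-01 5.000e-04 6.000e-02] 0.651
slot3 [0.6541 0.0625 0.06  ] 0.657
slot4 [0.6569 0.1244 0.06  ] 0.669
bh [0.5868 0.0344 0.06  ] 0.588
lev [0.6252 0.2229 0.06  ] 0.664
```

```bash
cat >> h.py <<'E'
def d(*targets):
    o=r.get_obs(); M=R.from_rotvec(o['orientation']).as_matrix(); p=np.array(o['tcp_pos'])
    print('t',o['clock'],'grasp',(p+.155*M[:,2]).round(4),'zax',M[:,2].round(3),'close ang',np.arctan2(M[1,1],M[0,1]).round(4),'w',o['grip_width'],'F',o['contact_force'].round(1),'j7',o['joints'][6].round(2))
    for x,y,z,a in targets:
        q=M.T@(np.array([x,y,z])-(p+.155*M[:,2]))
        e=(a-np.arctan2(M[1,1],M[0,1])+np.pi/2)%np.pi-np.pi/2
        print((x,y,z,a),q.round(4),'roll',round(-e,4))
E
python3 - <<'E'
from h import *
d((.572,.028,.16,1.5708),(.572,.028,.099,1.5708))
E
```

```text
t 0.1 grasp [ 0.2878 -0.61    0.2488] zax [-0.001  0.001 -1.   ] close ang -1.13 w 0.08577818707799727 F [0.9 0.4 0.5] j7 -0.08
(0.572, 0.028, 0.16, 1.5708) [ 0.5293 -0.4556  0.0895] roll 0.4408
(0.572, 0.028, 0.099, 1.5708) [ 0.5293 -0.4555  0.1505] roll 0.4408
```

Request:
carry_out:
  moves:
    - [0.53,-0.456,0,0.441,0.0854]
    - [0.53,-0.456,0,0.441,0.0854]
    - [0.53,-0.456,0,0.441,0.0854]
    - [0.53,-0.456,0,0.441,0.0854]
    - [0.53,-0.456,0,0.441,0.0854]
    - [0.53,-0.456,0,0.441,0.0854]
    - [0.53,-0.456,0,0.441,0.0854]
    - [0.53,-0.456,0,0.441,0.0854]
  force: 60

```text
clock: 0.9
tcp_pos: [0.4512, -0.2432, 0.4046]
orientation: [3.142, -0.0, -0.0]
contact_force: [0.1, 0.6, 0.4]
grip_width: 0.0858
gripper_force: 0.0
```

```bash
python3 - <<'E'
from h import *
d((.572,.028,.16,1.5708))
E
```

```text
t 0.9 grasp [ 0.4512 -0.2432  0.2496] zax [-0. -0. -1.] close ang -1.5711 w 0.08575539172009955 F [0.1 0.6 0.4] j7 -1.22
(0.572, 0.028, 0.16, 1.5708) [ 0.1207 -0.2712  0.0896] roll -0.0003
```

Request:
carry_out:
  moves:
    - [0.121,-0.271,0.0,0,0.0854]
    - [0.121,-0.271,0.0,0,0.0854]
    - [0.121,-0.271,0.0,0,0.0854]
    - [0.121,-0.271,0.0,0,0.0854]
    - [0.121,-0.271,0.0,0,0.0854]
    - [0.121,-0.271,0.0,0,0.0854]
    - [0.121,-0.271,0.08,0,0.0854]
    - [0.121,-0.271,0.08,0,0.0854]

```text
clock: 1.7
tcp_pos: [0.5716, 0.0279, 0.3224]
orientation: [-3.141, -0.006, 0.002]
contact_force: [-1.2, -1.6, 0.1]
grip_width: 0.0855
gripper_force: 0.0
```

```bash
python3 - <<'E'
from h import *
snap('scene','s1.png',(190,120,370,255),4.4)
d((.572,.028,.099,1.5708))
E
```

```text
t 1.75 grasp [0.5682 0.0263 0.1626] zax [-0.01  -0.001 -1.   ] close ang -1.5689 w 0.08527709157474503 F [-1.5 -0.2 -3.5] j7 -1.82
(0.572, 0.028, 0.099, 1.5708) [ 0.0045 -0.0018  0.0636] roll 0.0019
```

View pics/s1.png

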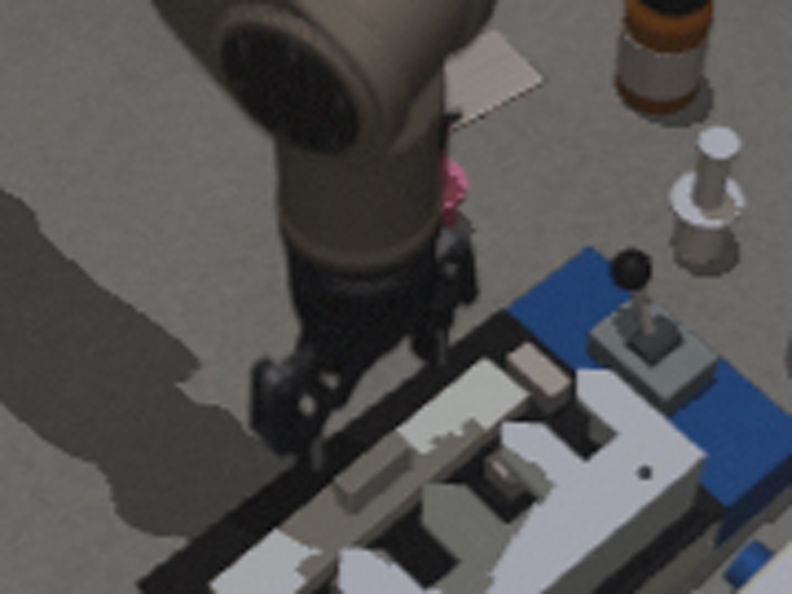

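The open fingers straddle the grip block, which is at about (372,475) in the crop. I'll descend, grip and lift.

Request:
carry_out:
  moves:
    - [0,0,0.03,0,0.0854]
    - [0,0,0.06,0,0.0854]
    - [0,0,0.07,0,0.0854]
    - [0,0,0.07,0,0.0854]
    - [0,0,0.07,0,0.04]
    - [0,0,0.07,0,0.04]
    - [0,0,0.07,0,0.04]
    - [0,0,0.07,0,0.04]
  force: 60

```text
clock: 2.55
tcp_pos: [0.5728, 0.0259, 0.2566]
orientation: [-3.141, 0.001, -0.005]
contact_force: [-1.1, -0.0, 6.5]
grip_width: 0.0488
gripper_force: 63.5
```

Request:
carry_out:
  moves:
    - [0,0,0,0,0.04]
    - [0,0,0,0,0.04]
    - [0,0,0,0,0.04]
    - [0,0,-0.01,0,0.04]
    - [0,0,-0.02,0,0.04]
    - [0,0,-0.035,0,0.04]
    - [0,0,-0.05,0,0.04]
    - [0,0,-0.05,0,0.04]

```text
clock: 3.35
tcp_pos: [0.573, 0.026, 0.3078]
orientation: [-3.141, 0.001, -0.008]
contact_force: [1.1, -0.1, -1.5]
grip_width: 0.0489
gripper_force: 62.6
```

```bash
python3 - <<'E'
from h import *
snap('scene','s2.png',(150,120,370,285),3.6)
d((.46,-.13,.16,1.5708),(.46,-.13,.043,1.5708))
E
```

```text
t 3.4 grasp [0.573  0.0259 0.1514] zax [ 0.003  0.    -1.   ] close ang -1.5712 w 0.04854535383052161 F [-0.3  0.3 -2.4] j7 -1.83
(0.46, -0.13, 0.16, 1.5708) [-0.1129  0.1559 -0.009 ] roll -0.0004
(0.46, -0.13, 0.043, 1.5708) [-0.1133  0.156   0.108 ] roll -0.0004
```

View pics/s2.png

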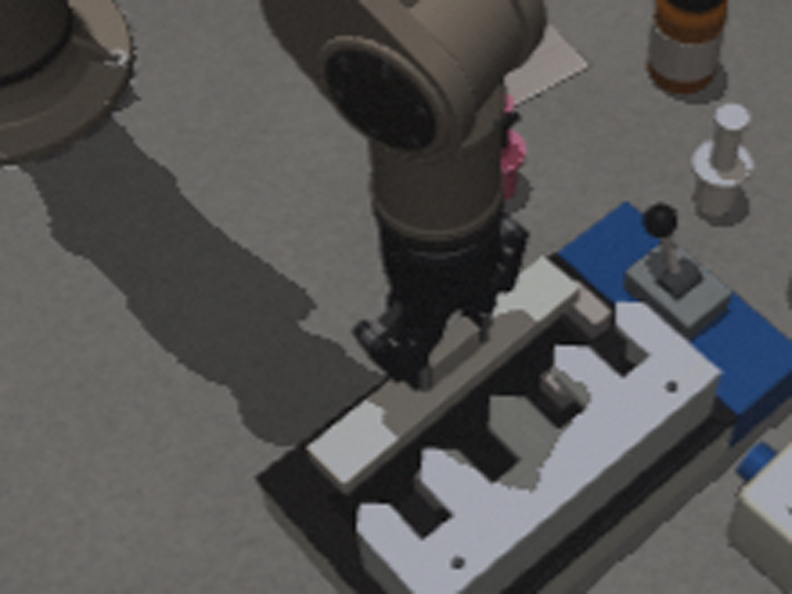

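The bar is held and lifted. Next I'll carry it to the bench at about (0.46, -0.13).

Request:
carry_out:
  moves:
    - [-0.02,0.025,-0.01,0,0.04]
    - [-0.04,0.055,-0.01,0,0.04]
    - [-0.06,0.085,-0.01,0,0.04]
    - [-0.08,0.115,-0.01,0,0.04]
    - [-0.1,0.14,-0.01,0,0.04]
    - [-0.113,0.156,-0.01,0,0.04]
    - [-0.113,0.156,-0.01,0,0.04]
    - [-0.113,0.156,-0.01,0,0.04]

```text
clock: 4.2
tcp_pos: [0.4588, -0.1303, 0.3145]
orientation: [-3.141, 0.002, 0.0]
contact_force: [0.2, -0.4, -2.0]
grip_width: 0.0493
gripper_force: 62.8
```

Request:
carry_out:
  moves:
    - [0,0,0.03,0,0.04]
    - [0,0,0.06,0,0.04]
    - [0,0,0.085,0,0.04]
    - [0,0,0.1,0,0.04]
    - [0,0,0.11,0,0.04]
    - [0,0,0.117,0,0.04]
    - [0,0,0.12,0,0.04]
    - [0,0,0.12,0,0.04]

```text
clock: 5.0
tcp_pos: [0.4595, -0.1293, 0.1965]
orientation: [-3.142, -0.002, -0.001]
contact_force: [-6.4, 3.5, 19.3]
grip_width: 0.0488
gripper_force: 65.2
```

```bash
python3 - <<'E'
from h import *
d((.46,-.13,.0416,1.5708))
E
```

```text
t 5.0 grasp [ 0.4595 -0.1293  0.0415] zax [ 0.  0. -1.] close ang -1.5698 w 0.04883319919633398 F [-6.4  3.5 19.3] j7 -1.56
(0.46, -0.13, 0.0416, 1.5708) [ 0.0005  0.0007 -0.0001] roll 0.001
```

Request:
carry_out:
  moves:
    - [0,0,0,0,0.07]
    - [0,0,0,0,0.07]
    - [0,0,0,0,0.0854]
    - [0,0,0,0,0.0854]
    - [0,0,-0.03,0,0.0854]
    - [0,0,-0.08,0,0.0854]
    - [0,0,-0.12,0,0.0854]
    - [0,0,-0.12,0,0.0854]

```text
clock: 5.8
tcp_pos: [0.461, -0.1305, 0.3198]
orientation: [3.14, -0.001, 0.015]
contact_force: [0.3, -1.0, -0.2]
grip_width: 0.0854
gripper_force: 0.0
```

```bash
python3 - <<'E'
from h import *
import sys
snap('top','t1.png',(270,120,470,270),4)
im=cv2.imread('pics/raw_t0.png')
d((.583,-.291,.16,1.5708-.044))
E
```

```text
t 5.85 grasp [ 0.461  -0.1306  0.1624] zax [ 0.006 -0.001 -1.   ] close ang -1.5714 w 0.08507029348119528 F [-0.4  1.1 -0.5] j7 -1.5
(0.583, -0.291, 0.16, 1.5268) [0.1221 0.1603 0.0033] roll 0.0433
```

View pics/t1.png

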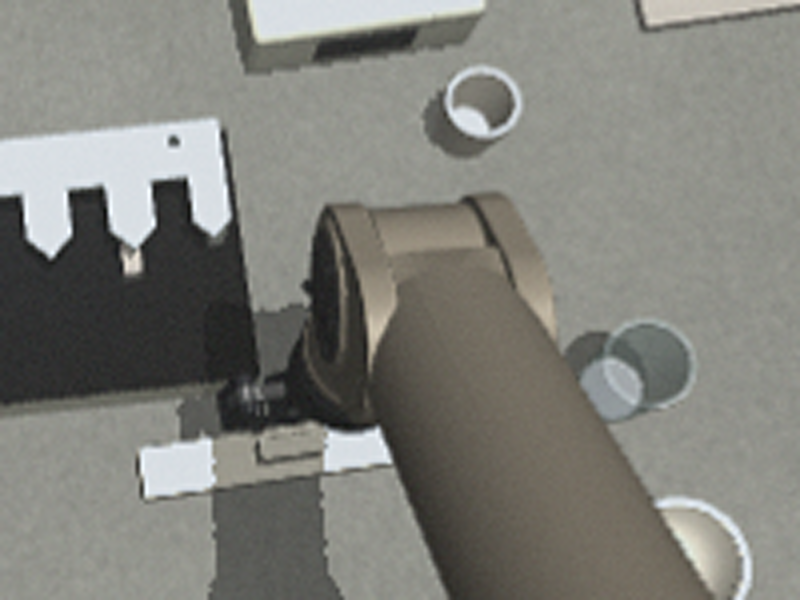

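The bar lies on the bench at crop (270,465), clear of the deck. On to the right-hand barrel.

Request:
carry_out:
  moves:
    - [0.03,0.04,0,0.043,0.0854]
    - [0.06,0.08,0,0.043,0.0854]
    - [0.09,0.12,0,0.043,0.0854]
    - [0.122,0.16,0,0.043,0.0854]
    - [0.122,0.16,0,0.043,0.0854]
    - [0.122,0.16,0,0.043,0.0854]
    - [0.122,0.16,0,0.043,0.0854]
    - [0.122,0.16,0,0.043,0.0854]

```text
clock: 6.65
tcp_pos: [0.5805, -0.2887, 0.3142]
orientation: [-3.14, 0.065, 0.002]
contact_force: [0.5, 0.0, 0.1]
grip_width: 0.0852
gripper_force: 0.0
```

```bash
python3 - <<'E'
from h import *
snap('scene','s3.png',(120,240,270,390),4)
snap('top','t2.png')
d((.583,-.291,.086,1.5708-.044))
E
```

```text
t 6.75 grasp [ 0.5806 -0.2891  0.1598] zax [-0.  0. -1.] close ang -1.6126 w 0.08538636910790477 F [-0.4 -0.3  0.2] j7 -1.3
(0.583, -0.291, 0.086, 1.5268) [0.0025 0.0019 0.0738] roll 0.0022
```

View pics/s3.png

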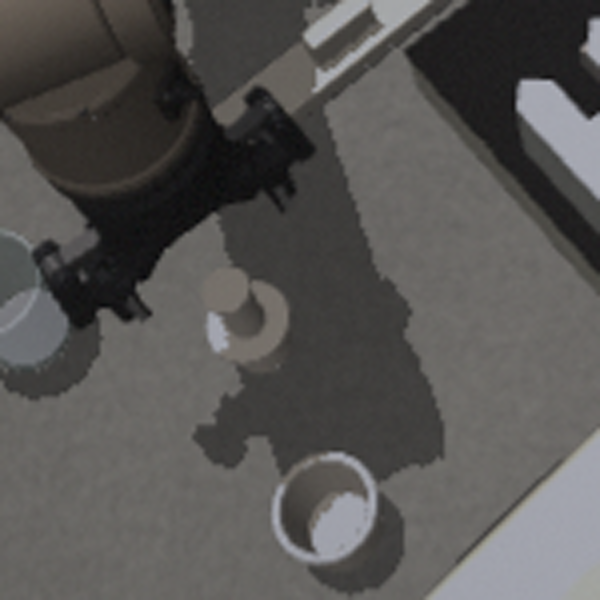

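Request:
carry_out:
  moves:
    - [0.0025,0.002,0.03,0.002,0.0854]
    - [0.0025,0.002,0.06,0.002,0.0854]
    - [0.0025,0.002,0.074,0.002,0.0854]
    - [0.0025,0.002,0.074,0.002,0.0854]
    - [0.0025,0.002,0.074,0.002,0.01]
    - [0.0025,0.002,0.074,0.002,0.01]
    - [0.0025,0.002,0.074,0.002,0.01]
    - [0.0025,0.002,0.074,0.002,0.01]
  force: 70

```text
clock: 7.55
tcp_pos: [0.5837, -0.2925, 0.2417]
orientation: [3.14, -0.071, 0.002]
contact_force: [0.1, 0.0, 0.3]
grip_width: 0.0285
gripper_force: 0.0
```

Request:
carry_out:
  moves:
    - [0,0,0,0,0.01]
    - [0,0,0,0,0.01]
    - [0,0,0,0,0.01]
    - [0,0,0,0,0.01]
    - [0,0,0,0,0.01]
    - [0,0,0,0,0.01]
    - [0,0,0,0,0.01]
    - [0,0,0,0,0.01]

```text
clock: 8.35
tcp_pos: [0.5838, -0.2926, 0.2417]
orientation: [3.14, -0.071, 0.003]
contact_force: [0.4, -0.4, 6.0]
grip_width: 0.0218
gripper_force: 67.9
```

Request:
carry_out:
  moves:
    - [0,0,-0.01,0,0.01]
    - [0,0,-0.03,0,0.01]
    - [0,0,-0.05,0,0.01]
    - [0,0,-0.07,0,0.01]
    - [0,0,-0.09,0,0.01]
    - [0,0,-0.1,0,0.01]
    - [0,0,-0.1,0,0.01]
    - [0,0,-0.1,0,0.01]

```text
clock: 9.15
tcp_pos: [0.583, -0.2922, 0.3399]
orientation: [-3.14, 0.071, 0.002]
contact_force: [-0.2, -0.5, -2.9]
grip_width: 0.0224
gripper_force: 68.3
```

```bash
cat >> h.py <<'E'
def W(P): 
    p=np.load('sh.npy'); return np.array([p[0],p[1],0])+R.from_euler('z',p[2]).apply(np.array(P)/1000)
def Sh(X):
    p=np.load('sh.npy'); return R.from_euler('z',-p[2]).apply(np.array(X)-[p[0],p[1],0])*1000
A=1.5708-.044
E
python3 - <<'E'
from h import *
d((*W((-50,-93,186))[:2],.186,A),(*W((46,-93,148))[:2],.148,A))
E
```

```text
t 9.15 grasp [ 0.5828 -0.2921  0.1849] zax [-0.001  0.    -1.   ] close ang -1.616 w 0.022443344659488 F [-0.2 -0.5 -2.9] j7 -1.3
(np.float64(0.5527578519207207), np.float64(-0.05718641675250578), 0.186, 1.5268) [-0.0406 -0.2333 -0.0009] roll -0.0012
(np.float64(0.6486647472506545), np.float64(-0.06141340482595976), 0.148, 1.5268) [ 0.0554 -0.2334  0.037 ] roll -0.0012
```

Request:
carry_out:
  moves:
    - [-0.01,-0.035,0,-0.001,0.01]
    - [-0.02,-0.075,0,-0.001,0.01]
    - [-0.03,-0.115,0,-0.001,0.01]
    - [-0.035,-0.155,0,-0.001,0.01]
    - [-0.041,-0.195,0,-0.001,0.01]
    - [-0.041,-0.222,0,-0.001,0.01]
    - [-0.041,-0.233,0,-0.001,0.01]
    - [-0.041,-0.233,0,-0.001,0.01]

```text
clock: 9.95
tcp_pos: [0.5528, -0.0561, 0.3399]
orientation: [-3.14, 0.064, 0.002]
contact_force: [0.6, -0.9, -3.6]
grip_width: 0.022
gripper_force: 68.6
```

Request:
carry_out:
  moves:
    - [0,0,0.01,0,0.01]
    - [0,0,0.02,0,0.01]
    - [0,0,0.03,0,0.01]
    - [0,0,0.035,0,0.01]
    - [0,0,0.035,0,0.01]
    - [0,0,0.035,0,0.01]
    - [0,0,0.035,0,0.01]
    - [0,0,0.035,0,0.01]

```text
clock: 10.75
tcp_pos: [0.5531, -0.0577, 0.3062]
orientation: [3.141, -0.069, 0.001]
contact_force: [-0.3, 0.1, -2.6]
grip_width: 0.022
gripper_force: 68.6
```

```bash
python3 - <<'E'
from h import *
snap('top','t3.png',(220,130,380,250),5)
snap('scene','s4.png',(190,150,370,285),4.4)
d((*W((46,-93,148))[:2],.148,A))
E
```

```text
t 10.85 grasp [ 0.5531 -0.0577  0.1511] zax [ 0.001 -0.    -1.   ] close ang -1.6149 w 0.022142326687154712 F [ 0.  -0.6 -1.2] j7 -1.71
(np.float64(0.6486647472506545), np.float64(-0.06141340482595976), 0.148, 1.5268) [ 0.0956 -0.0005  0.0031] roll -0.0001
```

View pics/s4.png

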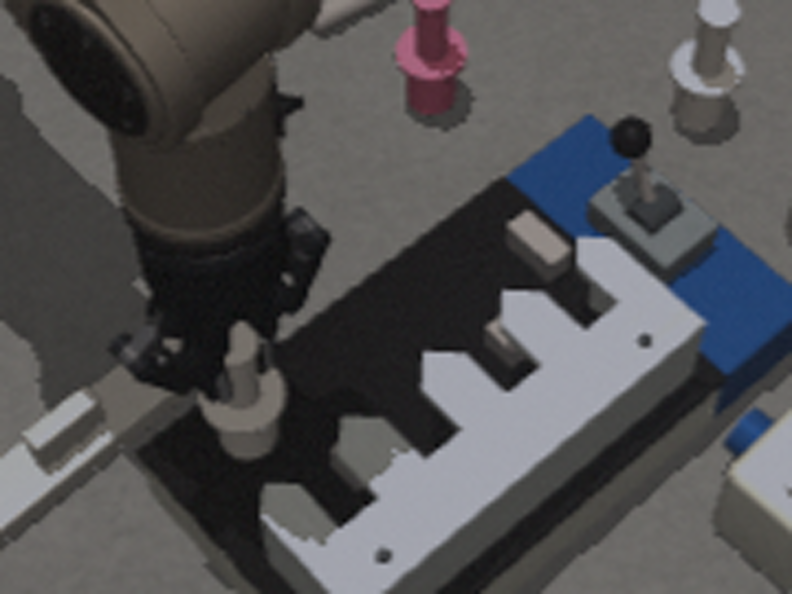

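The barrel hangs upright in front of slot 1, with its flange at crop (244,395). I'll slide it in.

Request:
carry_out:
  moves:
    - [0.0,-0.0005,0.003,0,0.01]
    - [0.01,-0.0005,0.003,0,0.01]
    - [0.02,-0.0005,0.003,0,0.01]
    - [0.03,-0.0005,0.003,0,0.01]
    - [0.04,-0.0005,0.003,0,0.01]
    - [0.05,-0.0005,0.003,0,0.01]
    - [0.055,-0.0005,0.003,0,0.01]
    - [0.06,-0.0005,0.003,0,0.01]

```text
clock: 11.65
tcp_pos: [0.6134, -0.0599, 0.3025]
orientation: [-3.141, 0.069, 0.001]
contact_force: [-0.8, 0.6, -1.9]
grip_width: 0.0221
gripper_force: 68.6
```

Request:
carry_out:
  moves:
    - [0.005,0,0,0,0.01]
    - [0.01,0,0,0,0.01]
    - [0.014,0,0,0,0.01]
    - [0.018,0,0,0,0.01]
    - [0.022,0,0,0,0.01]
    - [0.025,0,0,0,0.01]
    - [0.025,0,0,0,0.01]
    - [0.025,0,0,0,0.01]

```text
clock: 12.45
tcp_pos: [0.6378, -0.061, 0.3026]
orientation: [3.141, -0.069, -0.0]
contact_force: [-1.2, 0.1, -2.1]
grip_width: 0.0219
gripper_force: 68.6
```

```bash
python3 - <<'E'
from h import *
im=snap('top','t4.png',(220,130,380,250),2.5)
im2=snap('scene','s5.png',(190,150,370,285),2.2)
a=cv2.imread('pics/t4.png');b=cv2.imread('pics/s5.png')
c=np.zeros((300,800,3),np.uint8);c[:a.shape[0],:400]=a;c[:b.shape[0],400:400+b.shape[1]]=b;cv2.imwrite('pics/c5.png',c)
d((*W((46,-93,148))[:2],.148,A)); print(Sh(r.get_obs()['tcp_pos']))
E
```

```text
t 12.55 grasp [ 0.6377 -0.061   0.1477] zax [-0. -0. -1.] close ang -1.6151 w 0.022061377897598093 F [-0.2 -0.3 -2.7] j7 -1.71
(np.float64(0.6486647472506545), np.float64(-0.06141340482595976), 0.148, 1.5268) [ 0.011  -0.     -0.0003] roll -0.0003
[ 35.01980007 -93.02676914 302.67437775]
```

View pics/c5.png

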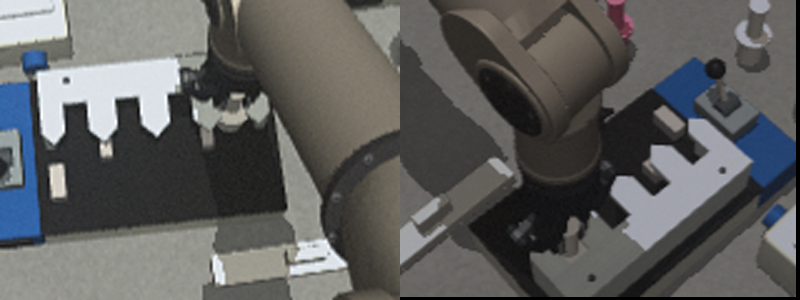

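Request:
carry_out:
  moves:
    - [0.003,0,0,0,0.01]
    - [0.006,0,0,0,0.01]
    - [0.008,0,0,0,0.01]
    - [0.01,0,0,0,0.01]
    - [0.011,0,0,0,0.01]
    - [0.012,0,0,0,0.01]
    - [0.012,0,0,0,0.01]
    - [0.012,0,0,0,0.01]

```text
clock: 13.35
tcp_pos: [0.6496, -0.0615, 0.3026]
orientation: [3.141, -0.069, -0.001]
contact_force: [-4.0, 0.7, -0.5]
grip_width: 0.0218
gripper_force: 68.8
```

Request:
carry_out:
  moves:
    - [0.001,0,0,0,0.01]
    - [0.002,0,0,0,0.01]
    - [0.003,0,0,0,0.01]
    - [0.003,0,0,0,0.01]
    - [0.003,0,0,0,0.01]
    - [0.003,0,0,0,0.01]
    - [0.003,0,0,0,0.01]
    - [0.003,0,0,0,0.01]

```text
clock: 14.15
tcp_pos: [0.6524, -0.0616, 0.3029]
orientation: [3.141, -0.069, -0.002]
contact_force: [-6.9, 1.1, 4.0]
grip_width: 0.0219
gripper_force: 70.5
```

Request:
carry_out:
  moves:
    - [-0.0015,0,0,0,0.01]
    - [-0.002,0,0.0005,0,0.01]
    - [-0.002,0,0.001,0,0.01]
    - [-0.002,0,0.0015,0,0.01]
    - [-0.002,0,0.0015,0,0.01]
    - [-0.002,0,0.0015,0,0.024]
    - [-0.002,0,0.0015,0,0.03]
    - [-0.002,0,0.0015,0,0.045]

```text
clock: 14.95
tcp_pos: [0.6513, -0.0616, 0.3013]
orientation: [-3.141, 0.069, -0.002]
contact_force: [0.5, 0.2, 0.2]
grip_width: 0.0431
gripper_force: 0.0
```

Request:
carry_out:
  moves:
    - [0,0,0,0,0.045]
    - [0,0,0,0,0.045]
    - [0,0,0,0,0.045]
    - [0,0,-0.01,0,0.045]
    - [0,0,-0.03,0,0.045]
    - [0,0,-0.06,0,0.045]
    - [0,0,-0.09,0,0.045]
    - [0,0,-0.09,0,0.045]

```text
clock: 15.75
tcp_pos: [0.6522, -0.0615, 0.3971]
orientation: [3.141, -0.07, 0.014]
contact_force: [0.0, 0.0, 1.4]
grip_width: 0.0447
gripper_force: 0.0
```

```bash
python3 - <<'E'
from h import *
d((.600,.20,.26,A),(.557,.3565,.16,A))
E
```

```text
t 15.75 grasp [ 0.6536 -0.0615  0.2421] zax [ 0.009 -0.    -1.   ] close ang -1.6153 w 0.0446975415818291 F [0.  0.  1.4] j7 -1.69
(0.6, 0.2, 0.26, 1.5268) [-0.065  -0.2589 -0.0185] roll -0.0005
(0.557, 0.3565, 0.16, 1.5268) [-0.1158 -0.4133  0.0811] roll -0.0005
```

Request:
carry_out:
  moves:
    - [-0.112,-0.413,0,0,0.0854]
    - [-0.112,-0.413,0,0,0.0854]
    - [-0.112,-0.413,0,0,0.0854]
    - [-0.112,-0.413,0,0,0.0854]
    - [-0.112,-0.413,0,0,0.0854]
    - [-0.112,-0.413,0,0,0.0854]
    - [-0.112,-0.413,0,0,0.0854]
    - [-0.112,-0.413,0,0,0.0854]

```text
clock: 16.55
tcp_pos: [0.5626, 0.3305, 0.3914]
orientation: [3.141, -0.07, 0.001]
contact_force: [0.7, 1.7, 0.4]
grip_width: 0.0854
gripper_force: 0.0
```

```bash
python3 - <<'E'
from h import *
d((.557,.3565,.16,A),(.557,.3565,.086,A))
E
```

```text
t 16.55 grasp [0.5626 0.3305 0.2364] zax [ 0. -0. -1.] close ang -1.6152 w 0.08541539944603131 F [0.7 1.7 0.4] j7 -2.36
(0.557, 0.3565, 0.16, 1.5268) [-0.0068 -0.0257  0.0764] roll -0.0004
(0.557, 0.3565, 0.086, 1.5268) [-0.0068 -0.0257  0.1504] roll -0.0004
```

Request:
carry_out:
  moves:
    - [-0.006,-0.024,0.03,0,0.0854]
    - [-0.006,-0.024,0.06,0,0.0854]
    - [-0.006,-0.024,0.075,0,0.0854]
    - [-0.006,-0.024,0.075,0,0.0854]
    - [-0.006,-0.024,0.075,0,0.0854]
    - [-0.006,-0.024,0.075,0,0.0854]
    - [-0.006,-0.024,0.075,0,0.0854]
    - [-0.006,-0.024,0.075,0,0.0854]

```text
clock: 17.35
tcp_pos: [0.5588, 0.3529, 0.3173]
orientation: [-3.14, 0.07, -0.002]
contact_force: [0.5, 0.3, -0.3]
grip_width: 0.0854
gripper_force: 0.0
```

```bash
python3 - <<'E'
from h import *
snap('top','t6.png',(150,160,270,250),3.3); snap('scene','s6.png',(300,110,420,200),3.3)
cv2.imwrite('pics/c6.png',np.hstack([cv2.imread('pics/t6.png'),cv2.imread('pics/s6.png')]))
d((.557,.3565,.086,A))
E
```

```text
t 17.45 grasp [0.5587 0.353  0.1619] zax [ 0.001  0.    -1.   ] close ang -1.6153 w 0.08503373376831878 F [0.4 0.2 0.3] j7 -2.41
(0.557, 0.3565, 0.086, 1.5268) [-0.0019 -0.0034  0.0759] roll -0.0005
```

View pics/c6.png

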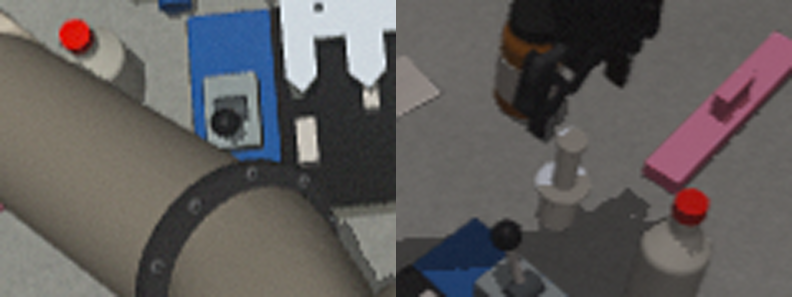

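The open fingers are centred over the left barrel, whose lip is at crop (571,138). Descending to grip it.

Request:
carry_out:
  moves:
    - [-0.002,-0.0035,0.03,0,0.0854]
    - [-0.002,-0.0035,0.06,0,0.0854]
    - [-0.002,-0.0035,0.075,0,0.0854]
    - [-0.002,-0.0035,0.075,0,0.0854]
    - [-0.002,-0.0035,0.075,0,0.01]
    - [-0.002,-0.0035,0.075,0,0.01]
    - [-0.002,-0.0035,0.075,0,0.01]
    - [-0.002,-0.0035,0.075,0,0.01]

```text
clock: 18.25
tcp_pos: [0.5568, 0.3567, 0.2423]
orientation: [-3.14, 0.07, -0.002]
contact_force: [-0.3, -1.0, -0.7]
grip_width: 0.0281
gripper_force: 0.4
```

Request:
carry_out:
  moves:
    - [0,0,0,0,0.01]
    - [0,0,0,0,0.01]
    - [0,0,0,0,0.01]
    - [0,0,0,0,0.01]
    - [0,0,0,0,0.01]
    - [0,0,0,0,0.01]
    - [0,0,0,0,0.01]
    - [0,0,0,0,0.01]

```text
clock: 19.05
tcp_pos: [0.557, 0.3567, 0.2422]
orientation: [-3.14, 0.07, -0.002]
contact_force: [-0.5, -1.9, 6.1]
grip_width: 0.0222
gripper_force: 68.2
```

Request:
carry_out:
  moves:
    - [0,0,-0.01,0,0.01]
    - [0,0,-0.04,0,0.01]
    - [0,0,-0.07,0,0.01]
    - [0,0,-0.1,0,0.01]
    - [0,0,-0.13,0,0.01]
    - [0,0,-0.16,0,0.01]
    - [0,0,-0.16,0,0.01]
    - [0,0,-0.16,0,0.01]

```text
clock: 19.85
tcp_pos: [0.5563, 0.3566, 0.4018]
orientation: [-3.14, 0.069, -0.001]
contact_force: [-0.8, 0.1, -1.5]
grip_width: 0.0219
gripper_force: 69.2
```

```bash
python3 - <<'E'
from h import *
d((*W((-50,31,186))[:2],.186,A),(*W((46,31,148))[:2],.148,A))
E
```

```text
t 19.85 grasp [0.5565 0.3566 0.2468] zax [ 0.001  0.    -1.   ] close ang -1.6149 w 0.021923898228152203 F [-0.8  0.1 -1.5] j7 -2.39
(np.float64(0.5582177115155987), np.float64(0.06669332304865873), 0.186, 1.5268) [0.0145 0.2896 0.0607] roll -0.0001
(np.float64(0.6541246068455326), np.float64(0.06246633497520475), 0.148, 1.5268) [0.1105 0.2896 0.0987] roll -0.0001
```

Request:
carry_out:
  moves:
    - [0,0.03,0,0,0.01]
    - [0.005,0.07,0,0,0.01]
    - [0.01,0.115,0,0,0.01]
    - [0.0145,0.16,0,0,0.01]
    - [0.0145,0.205,0,0,0.01]
    - [0.0145,0.245,0,0,0.01]
    - [0.0145,0.275,0,0,0.01]
    - [0.0145,0.29,0,0,0.01]

```text
clock: 20.65
tcp_pos: [0.5575, 0.0626, 0.3996]
orientation: [3.139, -0.076, -0.005]
contact_force: [0.6, -0.7, -1.7]
grip_width: 0.0222
gripper_force: 69.5
```

Request:
carry_out:
  moves:
    - [0,0,0.01,0,0.01]
    - [0,0,0.03,0,0.01]
    - [0,0,0.05,0,0.01]
    - [0,0,0.07,0,0.01]
    - [0,0,0.085,0,0.01]
    - [0,0,0.092,0,0.01]
    - [0,0,0.095,0,0.01]
    - [0,0,0.095,0,0.01]

```text
clock: 21.45
tcp_pos: [0.5582, 0.0672, 0.3059]
orientation: [-3.14, 0.067, 0.001]
contact_force: [0.4, -0.8, -0.8]
grip_width: 0.0217
gripper_force: 69.5
```

```bash
python3 - <<'E'
from h import *
snap('top','t7.png',(220,130,380,250),2.5)
snap('scene','s7.png',(190,150,370,285),2.2)
a=cv2.imread('pics/t7.png');b=cv2.imread('pics/s7.png')
c=np.zeros((300,800,3),np.uint8);c[:a.shape[0],:400]=a;c[:b.shape[0],400:400+b.shape[1]]=b;cv2.imwrite('pics/c7.png',c)
d((*W((46,31,148))[:2],.148,A)); print(Sh(r.get_obs()['tcp_pos']))
E
```

```text
t 21.55 grasp [0.5587 0.0668 0.1518] zax [ 0.001  0.    -1.   ] close ang -1.6146 w 0.021934782052592378 F [ 1.1 -0.2 -1.4] j7 -1.95
(np.float64(0.6541246068455326), np.float64(0.06246633497520475), 0.148, 1.5268) [0.0955 0.0002 0.0039] roll 0.0002
[-49.71852049  31.0755692  306.79297212]
```

View pics/c7.png

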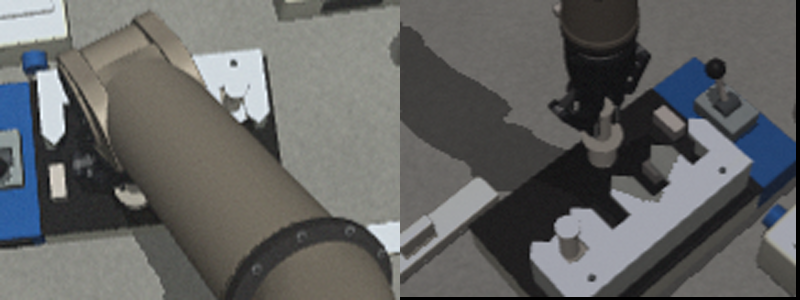

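The first barrel stands in slot 1, at (568,240) in the picture. The second is in front of slot 3, so I'll slide it in.

Request:
carry_out:
  moves:
    - [0.0,0,0.003,0,0.01]
    - [0.01,0,0.003,0,0.01]
    - [0.02,0,0.003,0,0.01]
    - [0.03,0,0.003,0,0.01]
    - [0.04,0,0.003,0,0.01]
    - [0.05,0,0.003,0,0.01]
    - [0.055,0,0.003,0,0.01]
    - [0.06,0,0.003,0,0.01]

```text
clock: 22.35
tcp_pos: [0.6186, 0.0635, 0.303]
orientation: [3.141, -0.07, -0.001]
contact_force: [-0.9, 0.7, -1.4]
grip_width: 0.022
gripper_force: 69.5
```

Request:
carry_out:
  moves:
    - [0.005,0,0,0,0.01]
    - [0.01,0,0,0,0.01]
    - [0.014,0,0,0,0.01]
    - [0.018,0,0,0,0.01]
    - [0.022,0,0,0,0.01]
    - [0.026,0,0,0,0.01]
    - [0.028,0,0,0,0.01]
    - [0.028,0,0,0,0.01]

```text
clock: 23.15
tcp_pos: [0.6463, 0.0623, 0.3031]
orientation: [3.141, -0.07, 0.0]
contact_force: [-0.6, -0.4, -0.0]
grip_width: 0.0224
gripper_force: 69.5
```

Request:
carry_out:
  moves:
    - [0.002,0,0,0,0.01]
    - [0.004,0,0,0,0.01]
    - [0.006,0,0,0,0.01]
    - [0.007,0,0,0,0.01]
    - [0.008,0,0,0,0.01]
    - [0.009,0,0,0,0.01]
    - [0.009,0,0,0,0.01]
    - [0.009,0,0,0,0.01]

```text
clock: 23.95
tcp_pos: [0.6548, 0.062, 0.3031]
orientation: [3.141, -0.069, -0.001]
contact_force: [-2.8, -0.6, 0.1]
grip_width: 0.022
gripper_force: 71.0
```

Request:
carry_out:
  moves:
    - [0.001,0,0,0,0.01]
    - [0.002,0,0,0,0.01]
    - [0.003,0,0,0,0.01]
    - [0.003,0,0,0,0.01]
    - [0.003,0,0,0,0.01]
    - [0.003,0,0,0,0.01]
    - [0.003,0,0,0,0.01]
    - [0.003,0,0,0,0.01]

```text
clock: 24.75
tcp_pos: [0.6577, 0.0619, 0.3033]
orientation: [3.141, -0.069, -0.002]
contact_force: [-5.1, 0.2, 2.5]
grip_width: 0.022
gripper_force: 73.2
```

Request:
carry_out:
  moves:
    - [-0.0015,0,0,0,0.01]
    - [-0.002,0,0.0005,0,0.01]
    - [-0.002,0,0.001,0,0.01]
    - [-0.002,0,0.0015,0,0.01]
    - [-0.002,0,0.0015,0,0.01]
    - [-0.002,0,0.0015,0,0.024]
    - [-0.002,0,0.0015,0,0.03]
    - [-0.002,0,0.0015,0,0.045]

```text
clock: 25.55
tcp_pos: [0.6567, 0.0618, 0.3018]
orientation: [-3.141, 0.07, -0.003]
contact_force: [-0.3, -0.6, 0.4]
grip_width: 0.0432
gripper_force: 0.0
```

Request:
carry_out:
  moves:
    - [0,0,0,0,0.045]
    - [0,0,0,0,0.045]
    - [0,0,0,0,0.045]
    - [0,0,-0.01,0,0.045]
    - [0,0,-0.03,0,0.045]
    - [0,0,-0.06,0,0.045]
    - [0,0,-0.09,0,0.045]
    - [0,0,-0.12,0,0.045]

```text
clock: 26.35
tcp_pos: [0.656, 0.062, 0.4238]
orientation: [-3.141, 0.069, -0.001]
contact_force: [0.3, 0.3, 0.7]
grip_width: 0.0447
gripper_force: 0.0
```

Request:
carry_out:
  moves:
    - [-0.03,-0.03,0,0,0.0854]
    - [-0.07,-0.06,0,0,0.0854]
    - [-0.11,-0.09,0,0,0.0854]
    - [-0.15,-0.12,0,0,0.0854]
    - [-0.15,-0.15,0,0,0.0854]
    - [-0.15,-0.18,0,0,0.0854]
    - [-0.15,-0.18,0,0,0.0854]
    - [-0.15,-0.18,0,0,0.0854]

```text
clock: 27.15
tcp_pos: [0.514, 0.2489, 0.4223]
orientation: [-3.141, 0.067, -0.001]
contact_force: [-0.2, -0.4, 0.1]
grip_width: 0.0854
gripper_force: 0.0
```

```bash
python3 - <<'E'
from h import *
snap('top','t8.png',(220,130,400,265),4.4)
d()
E
```

```text
t 27.2 grasp [0.5145 0.2477 0.2671] zax [ 0. -0. -1.] close ang -1.6155 w 0.08530641925998578 F [-0.2 -1.2  0. ] j7 -2.27
```

View pics/t8.png

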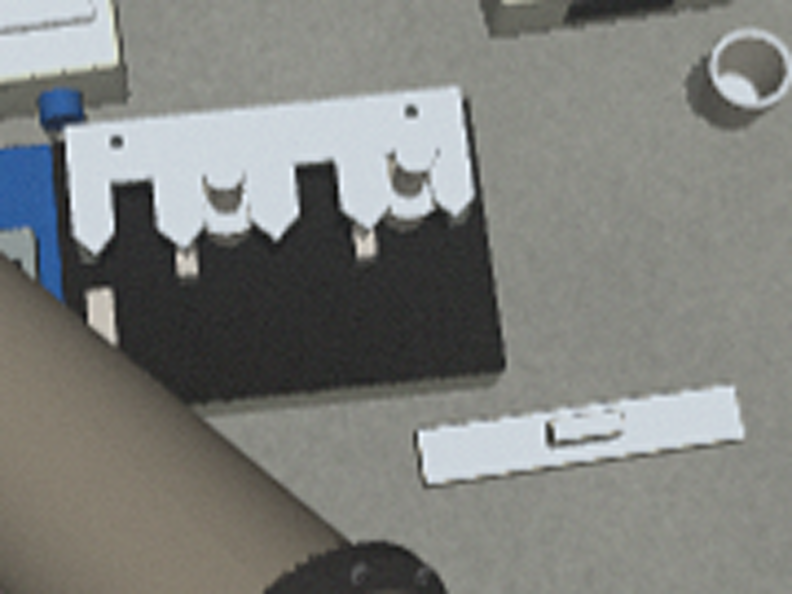

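Both barrels are seated in slots 3 and 1, and the bar is at crop corners (415,432), (735,388), (744,437) and (427,487).

```bash
python3 - <<'E'
from h import *
T=lambda u,v:(220+(u+.5)/4.4-.5,130+(v+.5)/4.4-.5)
q=atz('top',[T(415,432),T(735,388),T(744,437),T(427,487)],.02);print(q.round(4),q.mean(0))
e=np.linalg.norm(q-np.roll(q,-1,0),axis=1);print(e)
y=(q[0]+q[3]-q[1]-q[2])/2;a=np.arctan2(y[1],y[0]);print('bar y dir',a)
print('block top mid',atz('top',[T(584,426)],.05))
g=q.mean(0); im=cv2.imread('pics/raw_t8.png')
# refine: white mask of bar region
m=(im.min(2)>175).astype(np.uint8); m[:215]=0; m[:,:310]=0
n,l,st,ce=cv2.connectedComponentsWithStats(m); k=1+st[1:,4].argmax(); print(st[k])
rect=cv2.minAreaRect(cv2.findContours((l==k).astype(np.uint8),0,2)[0][0].astype(np.float32)); print(atz('top',cv2.boxPoints(rect),.02).round(4),atz('top',[rect[0]],.02))
d((g[0],g[1],.16,a),(g[0],g[1],.0415,a))
E
```

```text
[[ 0.485  -0.0463  0.02  ]
 [ 0.483  -0.2761  0.02  ]
 [ 0.4474 -0.275   0.02  ]
 [ 0.445  -0.0481  0.02  ]] [ 0.46510757 -0.16135024  0.02      ]
[0.22981197 0.03563719 0.22694392 0.04005614]
bar y dir 1.5715009489872573
block top mid [[ 0.46661415 -0.15897732  0.05      ]]
[315 218  74  22 839]
[[ 0.4854 -0.0481  0.02  ]
 [ 0.4855 -0.2767  0.02  ]
 [ 0.4473 -0.2742  0.02  ]
 [ 0.4473 -0.0472  0.02  ]] [[ 0.46629802 -0.16133649  0.02      ]]
t 27.2 grasp [0.5145 0.2477 0.2671] zax [ 0. -0. -1.] close ang -1.6155 w 0.08530641925998578 F [-0.2 -1.2  0. ] j7 -2.27
(np.float64(0.46510756750145976), np.float64(-0.16135024286473507), 0.16, np.float64(1.5715009489872573)) [-0.0311  0.4108  0.1073] roll -0.0454
(np.float64(0.46510756750145976), np.float64(-0.16135024286473507), 0.0415, np.float64(1.5715009489872573)) [-0.0311  0.4108  0.2258] roll -0.0454
```

Request:
carry_out:
  moves:
    - [-0.03,0.41,0,-0.045,0.0854]
    - [-0.03,0.41,0,-0.045,0.0854]
    - [-0.03,0.41,0,-0.045,0.0854]
    - [-0.03,0.41,0,-0.045,0.0854]
    - [-0.03,0.41,0,-0.045,0.0854]
    - [-0.03,0.41,0,-0.045,0.0854]
    - [-0.03,0.41,0,-0.045,0.0854]
    - [-0.03,0.41,0,-0.045,0.0854]

```text
clock: 28.0
tcp_pos: [0.466, -0.1522, 0.4223]
orientation: [3.141, -0.003, 0.001]
contact_force: [1.1, 0.1, -0.2]
grip_width: 0.0854
gripper_force: 0.0
```

Request:
carry_out:
  moves:
    - [0,0.01,0.03,0,0.0854]
    - [0,0.01,0.07,0,0.0854]
    - [0,0.01,0.1,0,0.0854]
    - [0,0.01,0.1,0,0.0854]
    - [0,0.01,0.1,0,0.0854]
    - [0,0.01,0.1,0,0.0854]
    - [0,0.01,0.1,0,0.0854]
    - [0,0.01,0.1,0,0.0854]

```text
clock: 28.8
tcp_pos: [0.4678, -0.159, 0.323]
orientation: [3.141, 0.001, 0.004]
contact_force: [1.0, -1.0, -0.1]
grip_width: 0.0855
gripper_force: 0.0
```

```bash
python3 - <<'E'
from h import *
d((.467,-.1605,.0415,1.5715))
E
```

```text
t 28.8 grasp [ 0.4682 -0.159   0.168 ] zax [ 0.002 -0.001 -1.   ] close ang -1.57 w 0.08546245502716186 F [ 1.  -1.  -0.1] j7 -1.39
(0.467, -0.1605, 0.0415, 1.5715) [-0.0015  0.0014  0.1265] roll 0.0001
```

Request:
carry_out:
  moves:
    - [-0.001,0.001,0.04,0,0.0854]
    - [-0.001,0.001,0.08,0,0.0854]
    - [-0.001,0.001,0.11,0,0.0854]
    - [-0.001,0.001,0.126,0,0.0854]
    - [-0.001,0.001,0.126,0,0.0854]
    - [-0.001,0.001,0.126,0,0.04]
    - [-0.001,0.001,0.126,0,0.04]
    - [-0.001,0.001,0.126,0,0.04]
  force: 80

```text
clock: 29.6
tcp_pos: [0.4673, -0.1602, 0.1975]
orientation: [3.141, 0.001, 0.005]
contact_force: [0.2, -0.5, -1.2]
grip_width: 0.0485
gripper_force: 82.2
```

Request:
carry_out:
  moves:
    - [0,0,0,0,0.04]
    - [0,0,0,0,0.04]
    - [0,0,0,0,0.04]
    - [0,0,0,0,0.04]
    - [0,0,0,0,0.04]
    - [0,0,0,0,0.04]
    - [0,0,0,0,0.04]
    - [0,0,0,0,0.04]

```text
clock: 30.4
tcp_pos: [0.4672, -0.1602, 0.1975]
orientation: [3.141, 0.001, 0.005]
contact_force: [-0.6, -1.3, 6.9]
grip_width: 0.0483
gripper_force: 82.8
```

Request:
carry_out:
  moves:
    - [0,0,-0.01,0,0.04]
    - [0,0,-0.03,0,0.04]
    - [0,0,-0.05,0,0.04]
    - [0,0,-0.07,0,0.04]
    - [0,0,-0.09,0,0.04]
    - [0,0,-0.11,0,0.04]
    - [0,0,-0.12,0,0.04]
    - [0,0,-0.12,0,0.04]

```text
clock: 31.2
tcp_pos: [0.4667, -0.16, 0.3174]
orientation: [3.141, 0.001, 0.005]
contact_force: [0.2, -0.3, -2.2]
grip_width: 0.0482
gripper_force: 82.9
```

```bash
python3 - <<'E'
from h import *
im=snap('top','t9.png'); snap('scene','s9.png')
m=(im.min(2)>165).astype(np.uint8); n,l,st,ce=cv2.connectedComponentsWithStats(m)
print([(s.tolist()) for s in st[1:] if s[4]>100])
d((*W((-38,-6,0))[:2],.16,A))
E
```

```text
[[521, 30, 39, 18, 407], [479, 36, 44, 15, 437], [436, 42, 44, 16, 443], [393, 48, 44, 16, 449], [351, 54, 43, 16, 456], [308, 59, 43, 16, 447], [265, 65, 43, 17, 453], [486, 66, 14, 14, 150], [324, 68, 68, 63, 3118], [420, 70, 88, 56, 2474], [134, 72, 131, 81, 4609], [89, 88, 44, 17, 485], [43, 94, 45, 17, 491], [0, 100, 42, 17, 471], [10, 108, 99, 37, 2221], [114, 118, 22, 13, 207], [381, 136, 20, 18, 120], [235, 149, 93, 39, 2160], [317, 218, 19, 15, 230], [178, 285, 62, 22, 730], [346, 363, 17, 20, 167], [286, 371, 17, 49, 434]]
t 31.3 grasp [ 0.466  -0.1598  0.1605] zax [-0.  0. -1.] close ang -1.57 w 0.04802699454057226 F [ 0.4  0.4 -2.1] j7 -1.39
(np.float64(0.5685769217785301), np.float64(0.029200833631064994), 0.16, 1.5268) [ 0.1027 -0.1889  0.0005] roll 0.0448
```

Request:
carry_out:
  moves:
    - [0.012,-0.022,0,0.01,0.04]
    - [0.027,-0.05,0,0.02,0.04]
    - [0.042,-0.08,0,0.03,0.04]
    - [0.057,-0.11,0,0.04,0.04]
    - [0.072,-0.14,0,0.045,0.04]
    - [0.087,-0.165,0,0.045,0.04]
    - [0.099,-0.187,0,0.045,0.04]
    - [0.099,-0.187,0,0.045,0.04]

```text
clock: 32.1
tcp_pos: [0.5661, 0.0315, 0.3144]
orientation: [-3.139, 0.06, 0.002]
contact_force: [-0.9, 0.5, -1.7]
grip_width: 0.0485
gripper_force: 83.1
```

Request:
carry_out:
  moves:
    - [0,0,0,0,0.04]
    - [0,0,0.01,0,0.04]
    - [0,0,0.02,0,0.04]
    - [0,0,0.03,0,0.04]
    - [0,0,0.04,0,0.04]
    - [0,0,0.048,0,0.04]
    - [0,0,0.052,0,0.04]
    - [0,0,0.052,0,0.04]

```text
clock: 32.9
tcp_pos: [0.5651, 0.0272, 0.263]
orientation: [3.141, -0.069, -0.002]
contact_force: [-0.0, -0.1, -1.0]
grip_width: 0.0483
gripper_force: 83.1
```

```bash
python3 - <<'E'
from h import *
im=snap('top','t10.png',(220,130,380,250),2.5); snap('scene','s10.png',(190,150,370,285),2.2)
a=cv2.imread('pics/t10.png');b=cv2.imread('pics/s10.png')
c=np.zeros((300,800,3),np.uint8);c[:a.shape[0],:400]=a;c[:b.shape[0],400:400+b.shape[1]]=b;cv2.imwrite('pics/c10.png',c)
d((*W((-20,0,0))[:2],.1025,A));print(Sh(r.get_obs()['tcp_pos']))
E
```

```text
t 33.0 grasp [0.5655 0.0272 0.1089] zax [ 0.  0. -1.] close ang -1.615 w 0.04850131445279157 F [-1.2 -1.3 -1.7] j7 -1.84
(np.float64(0.5868236514074836), np.float64(0.03440245432541324), 0.1025, 1.5268) [ 0.021  -0.0081  0.0064] roll -0.0002
[-41.03880704  -8.10459208 263.8831146 ]
```

Request:
carry_out:
  moves:
    - [0,0,0.003,0,0.04]
    - [0,0,0.005,0,0.04]
    - [0.003,0,0.005,0,0.04]
    - [0.006,0,0.005,0,0.04]
    - [0.009,0,0.005,0,0.04]
    - [0.012,0,0.005,0,0.04]
    - [0.014,0,0.005,0,0.04]
    - [0.015,0,0.005,0,0.04]

```text
clock: 33.8
tcp_pos: [0.5805, 0.0265, 0.2587]
orientation: [-3.141, 0.07, -0.0]
contact_force: [0.4, -0.5, -1.8]
grip_width: 0.0485
gripper_force: 83.1
```

Request:
carry_out:
  moves:
    - [0.001,0,0,0,0.04]
    - [0.002,0,0,0,0.04]
    - [0.003,0,0,0,0.04]
    - [0.003,0,0,0,0.04]
    - [0.003,0,0,0,0.04]
    - [0.003,0,0,0,0.04]
    - [0.003,0,0,0,0.04]
    - [0.003,0,0,0,0.04]

```text
clock: 34.6
tcp_pos: [0.5832, 0.0264, 0.2587]
orientation: [3.141, -0.069, 0.0]
contact_force: [-0.7, -0.1, -1.7]
grip_width: 0.048
gripper_force: 83.1
```

Request:
carry_out:
  moves:
    - [0.001,0,0,0,0.04]
    - [0.002,0,0,0,0.04]
    - [0.003,0,0,0,0.04]
    - [0.003,0,0,0,0.04]
    - [0.003,0,0,0,0.04]
    - [0.003,0,0,0,0.04]
    - [0.003,0,0,0,0.04]
    - [0.003,0,0,0,0.04]

```text
clock: 35.4
tcp_pos: [0.5848, 0.0264, 0.258]
orientation: [3.14, -0.068, -0.007]
contact_force: [-5.3, 0.1, 0.3]
grip_width: 0.0484
gripper_force: 83.3
```

```bash
python3 - <<'E'
from h import *
d((*W((-20,0,0))[:2],.1025,A));print(Sh(r.get_obs()['tcp_pos']))
E
```

```text
t 35.4 grasp [0.5841 0.0263 0.103 ] zax [-0.005 -0.    -1.   ] close ang -1.6142 w 0.04841826660670262 F [-5.3  0.1  0.3] j7 -1.83
(np.float64(0.5868236514074836), np.float64(0.03440245432541324), 0.1025, 1.5268) [ 0.0024 -0.0082  0.0005] roll 0.0006
[-21.66542739  -8.07900919 258.02582095]
```

Request:
carry_out:
  moves:
    - [0,-0.002,0,0,0.04]
    - [0,-0.004,0,0,0.04]
    - [0,-0.005,0,0,0.04]
    - [0,-0.006,0,0,0.04]
    - [0,-0.007,0,0,0.04]
    - [0,-0.007,0,0,0.04]
    - [0,-0.007,0,0,0.04]
    - [0,-0.007,0,0,0.04]

```text
clock: 36.2
tcp_pos: [0.585, 0.0319, 0.2579]
orientation: [3.138, -0.07, -0.008]
contact_force: [-6.7, -2.8, 1.0]
grip_width: 0.0482
gripper_force: 83.4
```

Request:
carry_out:
  moves:
    - [0,-0.001,0,0,0.04]
    - [0,-0.002,0,0,0.04]
    - [0,-0.003,0,0,0.04]
    - [0,-0.003,0,0,0.04]
    - [0,-0.003,0,0,0.04]
    - [0,-0.003,0,0,0.04]
    - [0,-0.003,0,0,0.04]
    - [0,-0.003,0,0,0.04]

```text
clock: 37.0
tcp_pos: [0.5852, 0.0345, 0.2579]
orientation: [3.138, -0.071, -0.008]
contact_force: [-6.6, -4.1, 0.7]
grip_width: 0.0487
gripper_force: 83.3
```

```bash
python3 - <<'E'
from h import *
d();print(Sh(r.get_obs()['tcp_pos']))
E
```

```text
t 37.0 grasp [0.5843 0.034  0.1029] zax [-0.005 -0.003 -1.   ] close ang -1.6158 w 0.04871954141974847 F [-6.6 -4.1  0.7] j7 -1.85
[-2.16642893e+01 -1.22022045e-02  2.57892864e+02]
```

Request:
carry_out:
  moves:
    - [0.0005,-0.001,0,0,0.04]
    - [0.001,-0.002,0.0005,0,0.04]
    - [0.001,-0.003,0.0005,0,0.04]
    - [0.001,-0.003,0.0005,0,0.04]
    - [0.001,-0.003,0.0005,0,0.04]
    - [0.001,-0.003,0.0005,0,0.04]
    - [0.001,-0.003,0.0005,0,0.04]
    - [0.001,-0.003,0.0005,0,0.04]

```text
clock: 37.8
tcp_pos: [0.5856, 0.0351, 0.2579]
orientation: [3.134, -0.073, -0.012]
contact_force: [-12.0, -11.8, 11.4]
grip_width: 0.0483
gripper_force: 84.3
```

```bash
python3 - <<'E'
from h import *
d();print(Sh(r.get_obs()['tcp_pos']))
im=snap('top','t11.png',(220,130,380,250),2.5); snap('scene','s11.png',(190,150,370,285),2.2)
a=cv2.imread('pics/t11.png');b=cv2.imread('pics/s11.png')
c=np.zeros((300,800,3),np.uint8);c[:a.shape[0],:400]=a;c[:b.shape[0],400:400+b.shape[1]]=b;cv2.imwrite('pics/c11.png',c)
E
```

```text
t 37.8 grasp [0.5844 0.0341 0.1029] zax [-0.008 -0.006 -1.   ] close ang -1.6172 w 0.04830179862906523 F [-12.  -11.8  11.4] j7 -1.85
[-21.254838     0.60338096 257.89443743]
```

Request:
carry_out:
  moves:
    - [-0.001,0.0015,-0.0003,0,0.04]
    - [-0.0015,0.0025,-0.0005,0,0.04]
    - [-0.0015,0.0025,-0.0005,0,0.04]
    - [-0.0015,0.0025,-0.0005,0,0.056]
    - [-0.0015,0.0025,-0.0005,0,0.06]
    - [-0.0015,0.0025,-0.0005,0,0.07]
    - [-0.0015,0.0025,-0.0005,0,0.07]
    - [-0.0015,0.0025,-0.0005,0,0.07]

```text
clock: 38.7
tcp_pos: [0.5864, 0.037, 0.2589]
orientation: [-3.141, 0.069, -0.001]
contact_force: [-0.2, -0.7, -0.6]
grip_width: 0.0701
gripper_force: 0.0
```

Request:
carry_out:
  moves:
    - [0,0,0,0,0.07]
    - [0,0,0,0,0.07]
    - [0,0,-0.02,0,0.07]
    - [0,0,-0.05,0,0.07]
    - [0,0,-0.08,0,0.07]
    - [0,0,-0.12,0,0.07]
    - [0,0,-0.16,0,0.07]
    - [0,0,-0.16,0,0.07]

```text
clock: 39.5
tcp_pos: [0.5878, 0.037, 0.4249]
orientation: [-3.139, 0.07, -0.017]
contact_force: [0.8, -0.2, 0.4]
grip_width: 0.07
gripper_force: 0.0
```

Request:
carry_out:
  moves:
    - [-0.03,-0.03,0,0,0]
    - [-0.06,-0.07,0,0,0]
    - [-0.06,-0.11,0,0,0]
    - [-0.06,-0.15,0,0,0]
    - [-0.06,-0.19,0,0,0]
    - [-0.06,-0.23,0,0,0]
    - [-0.06,-0.24,0,0,0]
    - [-0.06,-0.24,0,0,0]

```text
clock: 40.3
tcp_pos: [0.5362, 0.2812, 0.4179]
orientation: [-3.141, 0.064, 0.002]
contact_force: [0.7, -0.7, 0.4]
grip_width: -0.0
gripper_force: 0.0
```

```bash
python3 - <<'E'
from h import *
im=snap('top','t12.png',(220,130,380,250),3); snap('scene','s12.png',(190,150,370,285),2.6)
a=cv2.imread('pics/t12.png')[:,:400];b=cv2.imread('pics/s12.png')[:,60:460]
c=np.zeros((360,800,3),np.uint8);c[:a.shape[0],:400]=a;c[:b.shape[0],400:400+b.shape[1]]=b[:360];cv2.imwrite('pics/c12.png',c)
d((*W((-40,190,110))[:2],.12,A));print(proj('top',[W((-40,y,80)) for y in(-115,115)]),proj('top',[W((0,y,80)) for y in(-115,115)]))
E
```

```text
t 40.4 grasp [0.537  0.2776 0.2631] zax [-0.001 -0.002 -1.   ] close ang -1.6162 w 0.0002389605403581259 F [ 0.1 -0.9  0.2] j7 -2.27
(np.float64(0.5752089621091251), np.float64(0.22509880718121014), 0.12, 1.5268) [0.0406 0.0505 0.1431] roll -0.0014
[[322.16710606 197.65047075]
 [246.1590299  205.34656804]] [[320.49641545 185.00635598]
 [245.04867171 192.60120166]]
```

View pics/c12.png

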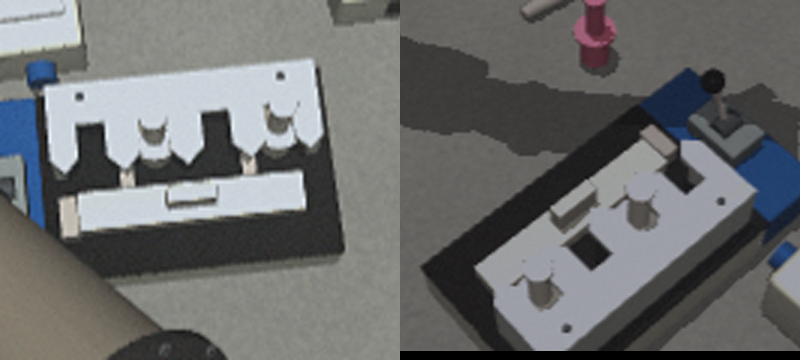

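The bar sits flush against both rear stops and the end stop, and the barrels are in their slots. Now I'll triangulate the lever tip.

```bash
python3 - <<'E'
from h import *
T=(165+(236.5)/4.4-.5,140+250.5/4.4-.5);S=(215+414.5/3.5-.5,140+144.5/3.5-.5)
a,u=ray('top',[T]);b,v=ray('scene',[S]);u=u[0]/np.linalg.norm(u);v=v[0]/np.linalg.norm(v)
s=np.linalg.lstsq(np.c_[u,-v],b-a,rcond=None)[0];P=(a+s[0]*u+b+s[1]*v)/2
print(P,Sh(P),np.linalg.norm(a+s[0]*u-b-s[1]*v))
d((*W((-55,190,0))[:2],.16,A),(*W((-55,190,0))[:2],.138,A),(*W((45,190,0))[:2],.138,A))
E
```

```text
[0.59540667 0.22353639 0.13606247] [-19.7530883  189.32842275 136.06247056] 0.0005458238108419556
t 40.4 grasp [0.537  0.2776 0.2631] zax [-0.001 -0.002 -1.   ] close ang -1.6162 w 0.0002389605403581259 F [ 0.1 -0.9  0.2] j7 -2.27
(np.float64(0.5602235097138228), np.float64(0.22575927406768734), 0.16, 1.5268) [0.0256 0.0506 0.1031] roll -0.0014
(np.float64(0.5602235097138228), np.float64(0.22575927406768734), 0.138, 1.5268) [0.0256 0.0505 0.1251] roll -0.0014
(np.float64(0.660126525682504), np.float64(0.22135616149117276), 0.138, 1.5268) [0.1256 0.0504 0.1251] roll -0.0014
```

Request:
carry_out:
  moves:
    - [0.025,0.04,0,0,0]
    - [0.025,0.05,0,0,0]
    - [0.025,0.05,0,0,0]
    - [0.025,0.05,0.04,0,0]
    - [0.025,0.05,0.08,0,0]
    - [0.025,0.05,0.11,0,0]
    - [0.025,0.05,0.123,0,0]
    - [0.025,0.05,0.123,0,0]

```text
clock: 41.2
tcp_pos: [0.5589, 0.228, 0.2942]
orientation: [3.139, -0.069, -0.005]
contact_force: [-0.9, -0.8, -0.3]
grip_width: 0.0001
gripper_force: 0.0
```

Request:
carry_out:
  moves:
    - [0.01,0,0,0,0]
    - [0.02,0,0,0,0]
    - [0.03,0,0,0,0]
    - [0.038,0,0,0,0]
    - [0.046,0,0,0,0]
    - [0.054,0,0,0,0]
    - [0.06,0,0,0,0]
    - [0.06,0,0,0,0]

```text
clock: 42.0
tcp_pos: [0.6205, 0.2252, 0.2955]
orientation: [-3.141, 0.071, -0.001]
contact_force: [0.1, 0.2, -0.2]
grip_width: 0.0003
gripper_force: 0.0
```

```bash
python3 - <<'E'
from h import *
d();print(Sh(r.get_obs()['tcp_pos']))
E
```

```text
t 42.0 grasp [0.6206 0.2252 0.1405] zax [ 0.001  0.    -1.   ] close ang -1.6157 w 0.0002731739858723332 F [ 0.1  0.2 -0.2] j7 -2.15
[  5.23956374 192.09522144 295.50135424]
```

Request:
carry_out:
  moves:
    - [0.003,0,0,0,0]
    - [0.006,0,0,0,0]
    - [0.009,0,0,0,0]
    - [0.012,0,0,0,0]
    - [0.015,0,0,0,0]
    - [0.018,0,0,0,0]
    - [0.018,0,0,0,0]
    - [0.018,0,0,0,0]

```text
clock: 42.8
tcp_pos: [0.6326, 0.2257, 0.2951]
orientation: [3.137, -0.066, -0.023]
contact_force: [-24.0, -1.0, 14.5]
grip_width: 0.0002
gripper_force: 11.9
```

Request:
carry_out:
  moves:
    - [0.002,0,0,0,0]
    - [0.004,0,0,0,0]
    - [0.005,0,0,0,0]
    - [0.006,0,0,0,0]
    - [0.006,0,0,0,0]
    - [0.006,0,0,0,0]
    - [0.006,0,0,0,0]
    - [0.006,0,0,0,0]

```text
clock: 43.6
tcp_pos: [0.6349, 0.2261, 0.2949]
orientation: [3.135, -0.064, -0.04]
contact_force: [-40.6, -4.2, 27.3]
grip_width: -0.0
gripper_force: 20.6
```

```bash
python3 - <<'E'
from h import *
im=snap('scene','s14.png'); d();print(Sh(r.get_obs()['tcp_pos']))
m=(im.max(2)<45).astype(np.uint8); x,y=[int(round(t)) for t in proj('scene',[W((39,190,136))])[0]]; print(x,y)
print(im[y-10:y+12:2,x-14:x+16:2].max(2))
E
```

```text
t 43.65 grasp [0.6309 0.2253 0.1399] zax [-0.025 -0.005 -1.   ] close ang -1.6114 w 0.0001799857431087641 F [-41.2  -4.9  27.4] j7 -2.13
[ 19.53196032 193.63060504 294.86891299]
349 194
[[ 28  37  26  28  24  19  42  53 102 104 103 101 105 102 104]
 [ 29  21  26  26  20  25  39  90 103 104 104 101 101 103 105]
 [ 23  26  19  25  28  52  50 101 102 101 104 105 101 103 103]
 [109  78  26  21  37  42  21  27  54 102 101 102 103 104 103]
 [109 108  49  21  39  22  21  25  23  86 104 101 104 104 104]
 [ 59  34  35  38  34  20  23  22  23  70 105 105 104 101 101]
 [ 36  39  50  57  46  22  21  22  22  90 102 101 102 102 104]
 [ 37  41  50  51  40  39  25  25  88 100 103 105 104 103 105]
 [ 32  38  38  40  66  65  65  64  64  81 107 104 106 106 104]
 [ 63  39  44  64  65  64  64  63  61  62  71 105 104 102 105]
 [ 63  64  63  64  64  66  64  54  45  65  65  75 103 103 101]]
```

Firm contact, and the ball is at the fully-over position predicted by the model, (349,194). Backing off.

Request:
carry_out:
  moves:
    - [-0.012,0,0,0,0]
    - [-0.024,0,0,0,0]
    - [-0.034,0,0,0,0]
    - [-0.034,0,0,0,0]
    - [-0.034,0,-0.04,0,0]
    - [-0.034,0,-0.08,0,0]
    - [-0.034,0,-0.12,0,0]
    - [-0.034,0,-0.15,0,0]

```text
clock: 44.45
tcp_pos: [0.6105, 0.2257, 0.449]
orientation: [-3.139, 0.071, -0.006]
contact_force: [0.3, 0.0, -0.3]
grip_width: -0.0001
gripper_force: 0.0
```

Request:
carry_out:
  moves:
    - [-0.03,-0.03,0,0,0]
    - [-0.05,-0.06,0,0,0]
    - [-0.05,-0.09,0,0,0]
    - [-0.05,-0.09,0,0,0]
    - [-0.05,-0.09,0,0,0]
    - [-0.05,-0.09,0,0,0]
    - [-0.05,-0.09,0,0,0]
    - [-0.05,-0.09,0,0,0]

```text
clock: 45.25
tcp_pos: [0.5642, 0.3169, 0.4457]
orientation: [3.14, -0.072, 0.0]
contact_force: [-0.4, 0.2, 0.0]
grip_width: -0.0001
gripper_force: 0.0
```

```bash
python3 - <<'E'
from h import *
im=snap('scene','s15.png'); t=snap('top','t15.png')
a=cv2.imread('pics/raw_s12.png').astype(int)
# ball: darkest blob near lever
x0,y0=[int(t) for t in proj('scene',[W((10,190,136))])[0]]
m=(im[y0-25:y0+25,x0-25:x0+25].max(2)<32).astype(np.uint8);n,l,st,ce=cv2.connectedComponentsWithStats(m)
print([(s[4],(c+[x0-25,y0-25]).round(1)) for s,c in zip(st[1:],ce[1:]) if s[4]>10],'full over',proj('scene',[W((39,190,136))]),'off',proj('scene',[W((-20,190,136))]))
# bar/barrels unchanged vs s12
for n,b in(('s12',im),('t12',t)):
    o=cv2.imread(f'pics/raw_{n}.png').astype(int); q=proj('scene' if n[0]=='s' else 'top',[W((x,y,z)) for x in(-40,0) for y in(-115,110) for z in(60,110)]).astype(int)
    x1,y1=q.min(0);x2,y2=q.max(0); dd=np.abs(o-b)[y1:y2,x1:x2].max(2);print((dd>40).mean())
print(r.get_obs()['contact_force'],r.get_obs()['clock'])
E
```

```text
[(np.int32(58), array([348.1, 194.1]))] full over [[348.8750486  194.23527347]] off [[332.9394209  180.63816232]]
0.011250953470633105
0.0
[-0.08299169  0.93636123 -0.46493451] 45.35
```

```bash
python3 -c "
from bench import r
print(r.hand_in())"
```

```text
the job is handed in; nothing more can be done
None
```

I handed the job in at about 45 s: both barrels are home in slots 1 and 3, the bar is flush against both rear stops and the end stop, and the lever is fully over by camera check; the simulator gave no verdict.

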